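Shut off the tagged air valve in the rigging bench's supply box

ROBOT

A 6-joint arm with a two-finger parallel gripper is mounted at the origin on the work surface. World frame = base frame: x ahead of the robot, y to its left, z up, the work surface at z = 0. Lengths are in m, angles in degrees, forces in N, time in s.
With the tool pointing down it reaches from about 0.425 to 0.95 m from the base axis. Payload 3.5 kg.
Tool frame: the origin (TCP) lies at the very end of the fingers, on their centre line; the grasp point (between the pads) lies robot.pinch_z behind it (robot.pinch_z is the distance from the TCP to the grasp point, in m); z points along the fingers, y is the line along which they close (so a half turn about z gives the same grasp; the last joint's range is limited). The gripper opens to 85 mm and grips with 20 to 120 N. Pads are 22 mm wide; open, the fingers measure 114 mm over their backs; the gripper's body (76 mm by 85 mm) begins 54 mm behind the grasp point. The pads swing forward as they close: fully open they stand 13 mm farther back than shut.
Start: joints at [-81.646, 16.404, 90.338, -0, 73.258, -8.594], TCP at [0.197, -0.646, 0.231] pointing down, gripper open.
Joint ranges: [-158.93, 158.93], [-51.34, 127.21], [12.03, 142.37], [-87.48, 267.48], [13.55, 161.25], [-162.69, 162.69]. Speed limits (degrees/s): [159.86, 159.86, 180, 180, 180, 180].

INTERFACE

Orientations are given as a 3x3 rotation matrix whose columns are the frame's x, y, z axes.
In Python, from station import robot gives the robot as it stands.
- The arm moves only by the shell command python3 -m jog 'ROWS' [OPENING] [FORCE]. ROWS is one flat JSON list of numbers that holds 1 to 5 rows one after another, with no inner brackets; each row has 4 numbers: dx, dy, dz in m, then a turn about the tool's z in degrees; each row shifts and turns the commanded pose from where the row before left it, along the tool's axes as they then stand; what a row does not reach is not made up. A row lasts 1/10 s, in which the tool goes at most 0.05 m and 8.59 degrees, less where a joint would pass 70% of its speed; a pose out of reach is approached as far as the arm can. OPENING is the finger opening in m, set as the command begins (- or left out keeps the last). The fingers move at their own pace and stop on an object; FORCE is the grip in N (left out, the last holds). Time passes only in rows, so rows that do not move let the fingers close. It prints the time, the measured TCP pose, the force, the opening and the grip force at its end. Input that does not fit is refused with a message, and nothing moves.
- robot.state(): the state, without advancing time (a new reading comes with each control period).
- robot.camera(name): name is "side" or "top"; returns the picture (384x512x3 uint8, red, green, blue); there is no depth.
- robot.camera_info(name): a dict with "fov_y" (degrees; the focal length in pixels is half the picture's height over the tangent of half this angle, whatever the lens; pixels are square), "cx", "cy" (the principal point, pixels), "world_from_camera" (4x4, takes a point from camera to world coordinates). Camera axes: x right, y down, z forward; pixel columns grow to the right and rows downward; lengths in m; the calibration is good to about 2 mm. A picture is of the moment at which its call begins. camera_info takes no time and is no camera call.
- robot.sign_off(): hands the job in; it is judged then, once.
The state is a dict: "t": time; "q": joint angles; "dq": joint speeds; "effort": joint torques, N m; "tool_pos": TCP position; "tcp_rot": TCP orientation; "wrist_force": force on the tool from outside, world axes, zero at the start; "torque": the same for the moment, N m; "grip_width": finger opening in m; "grip_force": force on a finger pad.
Only numpy, scipy, OpenCV 4.12 (cv2) and the standard library are available. Lean on these libraries where they do the work, as an engineer would, in place of code of your own. Each camera call takes 0.05 s, during which the arm holds its last target. There are 200 camera calls.

TASK

With the fingertips, slide the hatch of the bench's compressed-air box fully aside to its stop, then push the valve handle that carries the round tag disc a quarter turn fully shut. Nothing is to be pinched or lifted and nothing forced hard against its stop; leave the hatch open, the plain valve beside it open as it is, and the things lying about where they are.

Things in the scene. Friction and masses are not known exactly. Their poses are not given: they have to be found in the camera images.
- air_box: Grey steel compressed-air box fixed to the bench, 98 mm high. Origin on the bench; x to its rear (away from the robot), y along its length to the left, z up; yaw varies. It spans x -108..158, y -285..300 mm. The right part (y below 6) is the valve bay under the hatch; a fixed deck closes the left part. Low couplers and a knob jut up to 32 mm from its front, a pipe 52 mm from its left end.
- bay (a point): Centre of the valve bay's mouth, 98 mm above the bench, at x -9, y -135.5 in the box's frame. The bay is open-topped, 182 mm (box x) by 283 mm (box y) inside, floor 4 mm above the bench, and holds two ball valves side by side on a header pipe (top 41 mm up) along its rear wall. Guide rails for the hatch run along y over its front and rear edges, standing to 110 mm and leaving 172 mm between them.
- ledge (a point): Middle of the box's rear ledge (box x 128, y 7.5), 98 mm above the bench, 60 mm wide, behind the hatch's rear guide rail. Small things lie on it, and near its left end a pressure gauge, 52 mm across, stands to 136 mm.
- hatch (a joint): Sliding aluminium hatch, 187 x 293 mm, 4 mm thick, top face 104 mm above the bench. Value in m: 0 = bay covered, grows as it slides along the box's +y, 0.278 = fully open at its stop. Starts 0 to 0.02. About 3 N of friction; it stays where it is left.
- hatch_pull (a point): Middle of the top edge of the -y face of the hatch's pull: an upright flange 6 mm thick, 120 mm long along the box's x, across the middle of the hatch, rising 26 mm above the hatch to 130 mm above the bench. A 3 mm thick foot reaches 22 mm from it to -y. Pushing this face to +y slides the hatch open; the pull moves with it.
- tagged_valve: The marked quarter-turn ball valve, in either valve place of the bay (box x 25, y -205 or -93 mm). Origin on its vertical stem axis at bench level, axes parallel to the box's. The pipe below runs along x, its top 41 mm up; the valve body reaches 19 mm either side of the stem axis and 54 mm up.
- tagged_handle (a joint): Lever with a round steel tag disc, 34 mm across, riveted on top 30 mm from the stem. Turns about the stem axis; rad: 0 = open, along the valve's -x; grows clockwise from above, its end moving to +y, then +x; 1.571 = shut at its stop, along +y. Starts 0 to 0.2. 84 mm long; grip 44 to 84 mm out, 18 mm wide, 62 to 76 mm above the bench. Takes 0.35 N m (5 N at the grip); stays where left.
- tagged_end (a point): Outer end of the tagged handle, on its centre line, 84 mm from the stem axis, 69 mm above the bench.
- plain_valve: The other ball valve, the same but in the other place; its handle has no disc. Origin and axes as for the tagged valve. To stay open.
- plain_handle (a joint): Handle of the plain valve, same sizes and joint values as the tagged handle. Starts 0 to 0.1 (open) and is to stay there.
- ring_gauge: Plain steel ring, 52 mm across, 30 mm bore, 14 mm high, lying on the box's rear ledge; origin under its centre. A bystander.
- roll_pin: Black steel roll pin, 16 mm diameter, 45 mm long, standing upright on the box's rear ledge; origin under its centre. A bystander.
- hook_tip: Yellow crane hook tip casting, about 115 x 70 x 30 mm, lying on the bench past the valve end of the box; origin on its underside, near its middle. A bystander.
- pin_punch: Aluminium pin punch, 125 mm long, 16 mm thick, lying on the bench past the deck end of the box; origin under its middle. A bystander.
- shackle: Steel bow shackle, about 75 x 70 mm, 14 mm thick, lying on the bench in front of the box; origin under its middle. A bystander.
- grease_tin: Closed grease tin, 64 mm diameter, 60 mm high, standing on the bench in front of the box; origin under its centre. A bystander.
- spring_pack: Red latch spring pack, 70 x 30 x 18 mm, lying on the bench in front of the box; origin under its middle. A bystander.

How it is judged:
By the outcome, as a careful person would: the job done as asked, in the order asked, and still so for the second after the job is handed in, with the robot touching nothing.
It also fails if it takes over 48 s, if anything falls off the work surface, if the arm or the gripper's body presses on something with over 40 N, if the wrist force passes 120 N, or if a joint passes its speed limit or range.

## Working session

There is one attempt and no reset: what is moved stays moved. The work goes in short steps, Python scripts to look and compute and a shell command to move; the robot and the scene stay as the last step left them, time stands still between calls to the robot, and variables do not carry over. Pictures are saved under pics/ and viewed, at most 10 in all, crops included, and the job is handed in when it is done.

```bash
mkdir -p pics; ls
python3 - <<'E'
from station import robot
import cv2,numpy as np
s=robot.state();print(s["t"],s["tool_pos"],np.round(s["tcp_rot"],3),s["grip_width"],robot.pinch_z)
for n in("top","side"):
    im=robot.camera(n);cv2.imwrite(f"pics/{n}0.png",cv2.resize(im[:,:,::-1],(800,600),interpolation=cv2.INTER_CUBIC))
    print(n,robot.camera_info(n))
E
```

```text
pics
0.0 [ 0.19667701 -0.64501811  0.22991597] [[ 0.957  0.291 -0.   ]
 [ 0.291 -0.957  0.002]
 [ 0.    -0.002 -1.   ]] 0.08532993585186217 0.0187
top {'fov_y': 42.61986638391374, 'cx': 256.37738205229573, 'cy': 191.52545789605733, 'world_from_camera': array([[-0.00885649, -0.98698361,  0.16057685,  0.33684288],
       [-0.99957144,  0.01321885,  0.02611893,  0.05753378],
       [-0.0279016 , -0.16027671, -0.9866777 ,  1.44852316],
       [ 0.        ,  0.        ,  0.        ,  1.        ]])}
side {'fov_y': 46.24459482909838, 'cx': 251.035568881372, 'cy': 192.17375328476896, 'world_from_camera': array([[-0.92289518, -0.23940734,  0.30157688,  0.13868175],
       [-0.384784  ,  0.54423883, -0.74548331,  1.13572114],
       [ 0.01434433, -0.80404491, -0.59439551,  0.97654179],
       [ 0.        ,  0.        ,  0.        ,  1.        ]])}
```

View pics/top0.png

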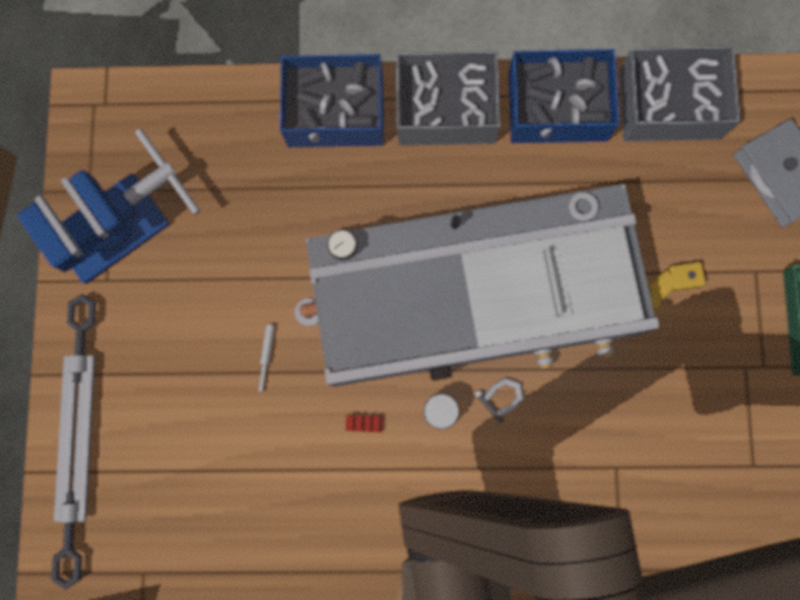

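View pics/side0.png

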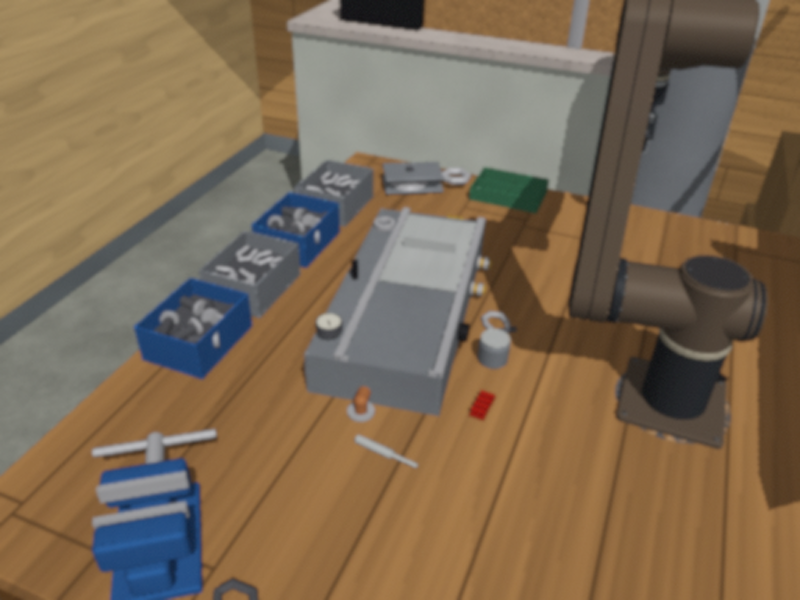

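The top view shows the box at about 10° yaw. Its rear-left top corner is at (308,240), rear-right at (626,184), and the front rail's outer ends are at (328,384) and (657,325). The pull runs from (550,247) to (564,315). The side view shows no other obstacles around the bay. I'll fit the pose and check it with an overlay.

```bash
cat > h.py <<'E'
import numpy as np,cv2
from station import robot
from scipy.optimize import least_squares
def cam(n):
    i=robot.camera_info(n);f=192/np.tan(np.radians(i["fov_y"]/2));return f,i["cx"],i["cy"],i["world_from_camera"]
def proj(n,P):
    f,cx,cy,T=cam(n);p=(np.asarray(P)-T[:3,3])@T[:3,:3];return np.stack([f*p[...,0]/p[...,2]+cx,f*p[...,1]/p[...,2]+cy],-1)
def ray(n,uv,z):
    f,cx,cy,T=cam(n);d=T[:3,:3]@np.array([(uv[0]-cx)/f,(uv[1]-cy)/f,1]);o=T[:3,3];return o+d*(z-o[2])/d[2]
def b2w(b,P):
    P=np.asarray(P,float);c,s=np.cos(b[2]),np.sin(b[2])
    return np.stack([b[0]+c*P[...,0]-s*P[...,1],b[1]+s*P[...,0]+c*P[...,1],P[...,2]],-1)
def fit(pts,x0=(.68,-.08,.1)):
    # pts: (cam, boxpoint mm, pixel)
    r=lambda b:np.concatenate([proj(n,b2w(b,np.array(P)/1000))-np.array(u) for n,P,u in pts])
    s=least_squares(r,x0);return s.x,s.fun.reshape(-1,2)
E
python3 - <<'E'
from h import *
k=1/1.5625
pts=[("top",(158,300,98),(308*k,240*k)),("top",(158,-285,98),(626*k,184*k)),("top",(-108,300,110),(328*k,384*k)),("top",(-108,-285,110),(657*k,325*k)),
("side",(-108,300,98),(438*k,407*k)),("side",(158,300,98),(313*k,352*k))]
b,r=fit(pts);print(b,np.degrees(b[2]));print(np.round(r,1))
im=cv2.imread("pics/top0.png");im=cv2.resize(im,(512,384),interpolation=cv2.INTER_AREA)
im=cv2.cvtColor(robot.camera("top"),cv2.COLOR_RGB2BGR)
u0,v0,S=185,110,3.1
c=cv2.resize(im[v0:v0+155,u0:u0+255],None,fx=S,fy=S,interpolation=cv2.INTER_CUBIC)
P=np.array([(158,300,98),(158,-285,98),(-108,-285,98),(-108,300,98),(-69,-135.5,130),(51,-135.5,130),(-102.5,-282,104),(84.5,11,104)])/1000
for p in proj("top",b2w(b,P)): cv2.circle(c,tuple(int(q) for q in (p+.5-[u0,v0])*S),2,(0,0,255),-1)
cv2.imwrite("pics/c1.png",c);print(c.shape)
E
```

```text
[ 0.55782898 -0.05354871  0.15609278] 8.943457551837877
[[ -2.7   0.1]
 [ -2.    1.5]
 [ -2.    1. ]
 [ -0.    2.9]
 [  3.1 -16.5]
 [ -5.6   3.2]]
(480, 790, 3)
```

View pics/c1.png

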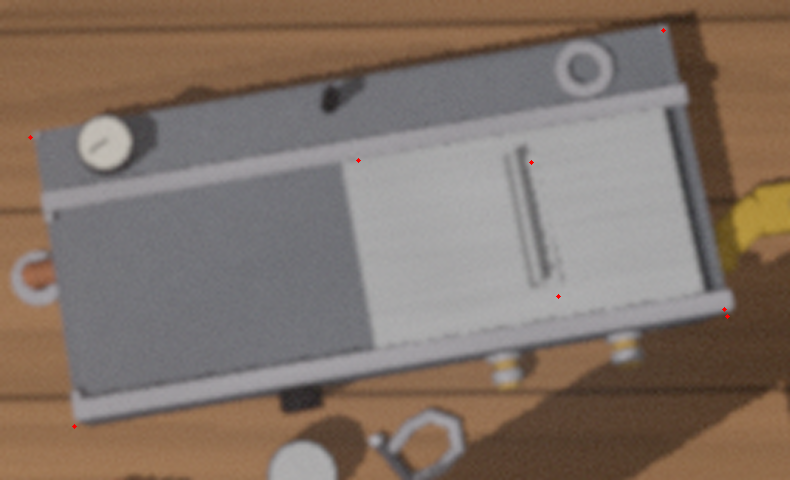

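The crop gives better picks: rear corners (38,133) and (666,24), and front rail outer ends (77,421) and (733,308). My side pick was the bottom corner of the box, not the top. The pull is at (506,152) to (546,285), and the hatch is about 18 mm open. Refitting.

Run:
```python
from h import *
S=3.1
t=lambda u,v:(185+u/S-.5,110+v/S-.5)
k=1/1.5625
pts=[("top",(158,300,98),t(38,133)),("top",(158,-285,98),t(666,24)),("top",(-108,300,110),t(77,421)),("top",(-108,-285,110),t(733,308)),("side",(-108,300,0),(438*k,407*k))]
b,r=fit(pts);print(b,np.degrees(b[2]));print(np.round(r,1))
def w2b(w):
    d=w[:2]-b[:2];c,s=np.cos(b[2]),np.sin(b[2]);return np.round(1000*np.array([c*d[0]+s*d[1],-s*d[0]+c*d[1]]),1)
for nm,u,z in [("hatchL",(343,165),.104),("hatchL",(374,348),.104),("hatchR",(668,112),.104),("hatchR",(704,293),.104),("flTopL",(519,146),.13),("flTopR",(548,280),.13),("fl dark left bottom",(541,285),.13),("footL",(506,152),.107),("footb",(532,287),.107),("ring",(584,69),.112),("pin",(331,97),.143),("railL",(42,200),.11),("railR",(687,92),.11),("deck",(60,211),.104)]:
    print(nm,w2b(ray("top",t(*u),z)))
im=cv2.cvtColor(robot.camera("top"),cv2.COLOR_RGB2BGR)
u0,v0,S=325,140,8
c=cv2.resize(im[v0:v0+75,u0:u0+90],None,fx=S,fy=S,interpolation=cv2.INTER_CUBIC)
q=0.016
for z in(104,130):
  for y in (-138.5,-132.5):
    P=np.array([(-69,y+1000*q,z),(51,y+1000*q,z)])/1000
    for p in proj("top",b2w(b,P)): cv2.circle(c,tuple(int(a) for a in (p+.5-[u0,v0])*S),3,(0,0,255) if z==130 else (255,0,0),-1)
cv2.imwrite("pics/c2.png",c)
```

```text
[ 0.56396428 -0.05959988  0.15949273] 9.138260434151073
[[-0.3 -0.5]
 [ 1.  -0.4]
 [ 1.  -0.5]
 [ 1.7 -0.6]
 [ 0.3  5.8]]
hatchL [77.7 31.9]
hatchL [-89.4  34.8]
hatchR [  75.  -264.1]
hatchR [ -91.  -260.1]
flTopL [  62.1 -121.3]
flTopR [ -59.1 -122.3]
fl dark left bottom [ -62.4 -115.5]
footL [  63.4 -113.5]
footb [ -60.3 -112. ]
ring [ 125.3 -196.3]
pin [131.5  34.8]
railL [ 91.6 303.7]
railR [  88.8 -282.9]
deck [ 80.2 289.9]
```

View pics/c2.png

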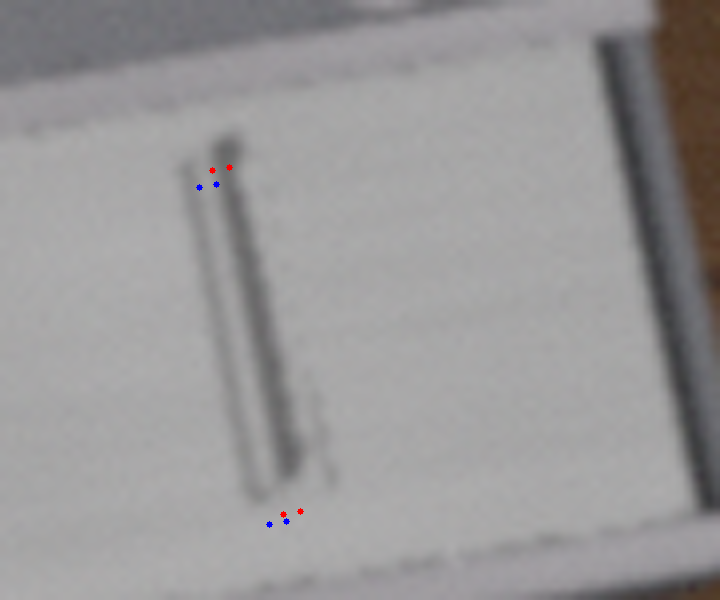

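The dark stripe is the flange's shadow and the flange is just left of it. Its base ends are near zoomed (190,165) and (262,496), so the pull sits about 5 mm further to +y than drawn. I'll drop the side point, refit, and check with a side overlay.

Run:
```python
from h import *
S=3.1
t=lambda u,v:(185+u/S-.5,110+v/S-.5)
pts=[("top",(158,300,98),t(38,133)),("top",(158,-285,98),t(666,24)),("top",(-108,300,110),t(77,421)),("top",(-108,-285,110),t(733,308))]
b,r=fit(pts);print(b,np.degrees(b[2]));print(np.round(r,1));np.save("b.npy",b)
im=cv2.cvtColor(robot.camera("side"),cv2.COLOR_RGB2BGR)
u0,v0,S=185,125,5
c=cv2.resize(im[v0:v0+145-25,u0:u0+150],None,fx=S,fy=S,interpolation=cv2.INTER_CUBIC)
v0=145
c=cv2.resize(im[v0:v0+120,u0:u0+150],None,fx=S,fy=S,interpolation=cv2.INTER_CUBIC)
q=.02
def pl(P,col):
    p=((proj("side",b2w(b,np.array(P)/1000))+.5-[u0,v0])*S).astype(int);cv2.polylines(c,[p],False,col,1)
pl([(158,-285,98),(158,300,98),(-108,300,98),(-108,-285,98)],(0,0,255))
pl([(-108,300,98),(-108,300,0),(-108,-285,0)],(0,0,255));pl([(-108,300,0),(158,300,0)],(0,0,255))
y=-132.5+20
pl([(-69,y,104),(-69,y,130),(51,y,130),(51,y,104),(-69,y,104)],(255,0,0))
pl([(77,-282,110),(77,300,110)],(0,255,0));pl([(-95,-282,110),(-95,300,110)],(0,255,0))
cv2.imwrite("pics/c3.png",c)
```

```text
[ 0.56264347 -0.05715671  0.15840974] 9.076209575288004
[[-1.1 -0.1]
 [ 0.3  0.1]
 [-0.  -0.1]
 [ 0.8  0. ]]
```

View pics/c3.png

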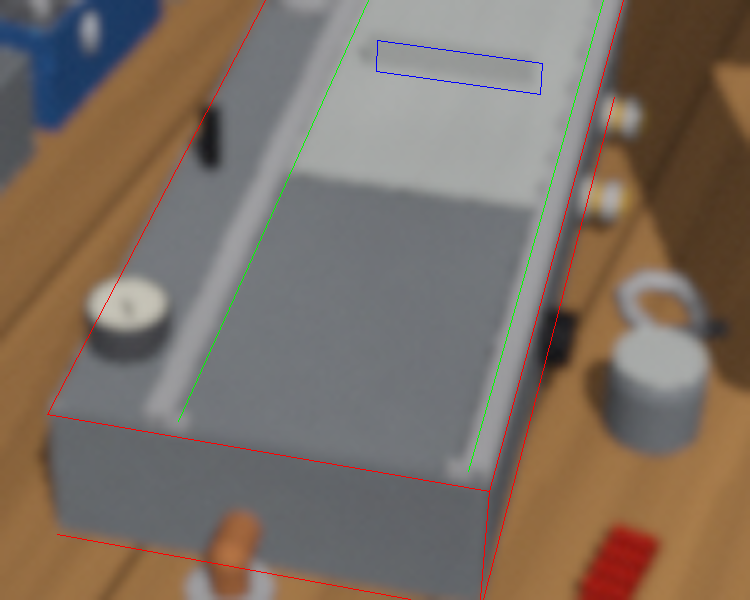

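The side view agrees with the fit to a few mm, and the pull sits about 4 mm nearer the rear than drawn. I'll close the fingers, square the tool to the box (tool x along box x, tool y along box −y), and compute the approach.

```bash
cat >> h.py <<'E'
def st(*targets):
    b=np.load("b.npy");s=robot.state();R=np.array(s["tcp_rot"]);p=np.array(s["tool_pos"])
    c,sn=np.cos(b[2]),np.sin(b[2]);d=p-[b[0],b[1],0]
    print("t",s["t"],"box mm",np.round(1000*np.array([c*d[0]+sn*d[1],-sn*d[0]+c*d[1],p[2]]),1),"yaw to box",np.round(np.degrees(np.arctan2(R[1,0],R[0,0])-b[2]),2),"F",np.round(s["wrist_force"],1))
    for T in targets:
        print(T,"tool delta mm",np.round(1000*R.T@(b2w(b,np.array(T)/1000)-p),1))
E
python3 -m jog '[0,0,0,7.9]' 0 20; python3 -c "
from h import *
st((-4,-168,190),(-4,-168,115))"
```

```text
t: 0.35
tool_pos: [0.1968, -0.6455, 0.231]
tcp_rot: [[0.988, 0.154, -0.0], [0.154, -0.988, 0.001], [0.0, -0.001, -1.0]]
wrist_force: [0.5, -0.4, -0.4]
grip_width: 0.0733
grip_force: 0.0
t 0.35 box mm [-454.1 -523.3  231. ] yaw to box -0.22 F [ 0.5 -0.4 -0.4]
(-4, -168, 190) tool delta mm [ 448.7 -357.    41.2]
(-4, -168, 115) tool delta mm [ 448.7 -356.9  116.2]
```

```bash
python3 -m jog '[0.037,-0.03,0,0,0.037,-0.03,0,0,0.037,-0.03,0,0,0.037,-0.03,0,0,0.037,-0.03,0,0]' >/dev/null; python3 -m jog '[0.037,-0.03,0,0,0.037,-0.03,0,0,0.037,-0.03,0,0,0.037,-0.03,0,0,0.037,-0.03,0.02,0]'>/dev/null; python3 -m jog '[0.037,-0.03,0.02,0,0.037,-0.027,0,0,0,0,0,0]' ; python3 -c "
from h import *
st((-4,-168,115))"
```

```text
t: 1.65
tool_pos: [0.5794, -0.2211, 0.1914]
tcp_rot: [[0.987, 0.163, -0.0], [0.163, -0.987, 0.002], [-0.0, -0.002, -1.0]]
wrist_force: [-0.2, 0.1, -0.5]
grip_width: -0.0002
grip_force: 0.0
t 1.65 box mm [  -9.3 -164.5  191.4] yaw to box 0.3 F [-0.2  0.1 -0.5]
(-4, -168, 115) tool delta mm [ 5.3  3.7 76.4]
```

```bash
python3 -m jog '[0.005,0.006,0.02,0,0,0,0.03,0,0,0,0.02,0,0,0,0.006,0,0,0,0,0]'
python3 - <<'E'
from h import *
st((-4,-135,115))
u0,v0,S=325,130,8
im=cv2.cvtColor(robot.camera("top"),cv2.COLOR_RGB2BGR)
a=cv2.resize(im[130:205,330:430],None,fx=4,fy=4,interpolation=cv2.INTER_CUBIC)
im=cv2.cvtColor(robot.camera("side"),cv2.COLOR_RGB2BGR)
c=cv2.resize(im[125:200,230:330],None,fx=4,fy=4,interpolation=cv2.INTER_CUBIC)
cv2.imwrite("pics/p1.png",np.hstack([a,c]))
E
```

```text
t: 2.15
tool_pos: [0.5822, -0.2308, 0.1157]
tcp_rot: [[0.988, 0.157, -0.002], [0.157, -0.988, 0.001], [-0.002, -0.001, -1.0]]
wrist_force: [-0.3, 0.4, -0.2]
grip_width: 0.0002
grip_force: 0.0
t 2.15 box mm [  -8.1 -174.5  115.7] yaw to box -0.06 F [-0.3  0.4 -0.2]
(-4, -135, 115) tool delta mm [  4.1 -39.5   0.7]
```

View pics/p1.png

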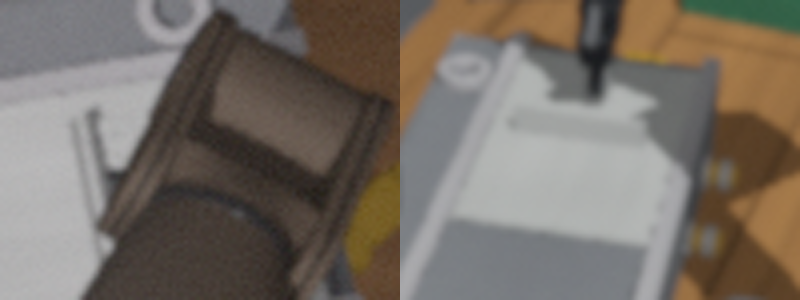

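The side crop at right shows the closed fingertips just behind the pull at about (595,98), near its middle. I'll approach gently.

```bash
python3 -m jog '[0.003,-0.012,0,0,0,-0.01,0,0,0,-0.008,0,0,0,-0.008,0,0,0,-0.008,0,0]' ; python3 -c "
from h import *
st((-4,120,115))"
```

```text
t: 2.75
tool_pos: [0.5789, -0.1849, 0.1171]
tcp_rot: [[0.987, 0.158, 0.001], [0.158, -0.987, -0.003], [0.001, 0.003, -1.0]]
wrist_force: [-0.6, -2.5, -0.6]
grip_width: 0.0002
grip_force: 1.7
t 2.75 box mm [  -4.1 -128.8  117.1] yaw to box 0.03 F [-0.6 -2.5 -0.6]
(-4, 120, 115) tool delta mm [ 2.000e-01 -2.488e+02  1.400e+00]
```

```bash
for i in 1; do python3 -m jog '[0,-0.01,0.001,0,0,-0.015,0,0,0,-0.015,0,0,0,-0.02,0,0,0,-0.02,0,0]' | grep -E "tool_pos|force"; python3 -m jog '[0,-0.02,0,0,0,-0.02,0,0,0,-0.02,0,0,0,-0.02,0,0,0,-0.02,0,0]'| grep -E "tool_pos|force"; done;  python3 -m jog '[0,-0.015,0,0,0,-0.01,0,0,0,-0.006,0,0,0,-0.004,0,0,0,0,0,0]'| grep -E "tool_pos|force"; python3 -c "
from h import *
st((-4,127,115))"
```

```text
tool_pos: [0.5665, -0.1049, 0.1165]
wrist_force: [0.2, -4.0, 3.6]
grip_force: 2.1
tool_pos: [0.5507, -0.0058, 0.1165]
wrist_force: [2.3, -3.7, 3.3]
grip_force: 2.1
tool_pos: [0.5441, 0.0283, 0.1149]
wrist_force: [0.2, -0.7, 0.3]
grip_force: 0.0
t 4.25 box mm [ -4.9  87.3 114.9] yaw to box -0.04 F [ 0.2 -0.7  0.3]
(-4, 127, 115) tool delta mm [  0.8 -39.7   0. ]
```

```bash
python3 -m jog '[0,-0.007,0,0,0,-0.007,0,0,0,-0.006,0,0,0,-0.005,0,0,0,-0.003,0,0]'| grep -E "tool_pos|force"; python3 -m jog '[0,-0.002,0,0,0,0,0,0]'| grep -E "tool_pos|force"; python3 -c "
from h import *
st((-4,127,115))"
```

```text
tool_pos: [0.5397, 0.0557, 0.1149]
wrist_force: [-0.2, -2.4, -0.9]
grip_force: 1.6
tool_pos: [0.5397, 0.0578, 0.1152]
wrist_force: [0.2, -1.4, -0.2]
grip_force: 0.3
t 4.95 box mm [ -4.5 117.2 115.2] yaw to box -0.03 F [ 0.2 -1.4 -0.2]
(-4, 127, 115) tool delta mm [ 0.5 -9.8  0.3]
```

```bash
for i in 1; do python3 -m jog '[0,-0.002,0,0,0,-0.002,0,0]'| grep -E "tool_pos|force"; python3 -m jog '[0,-0.002,0,0]'| grep -E "tool_pos|force";python3 -m jog '[0,-0.002,0,0]'| grep -E "tool_pos|force"; done;python3 -c "
from h import *
st((-4,127,115))"
```

```text
tool_pos: [0.5394, 0.061, 0.1155]
wrist_force: [-0.8, -3.5, -2.2]
grip_force: 1.5
tool_pos: [0.539, 0.063, 0.1154]
wrist_force: [-0.8, -2.8, -2.5]
grip_force: 1.5
tool_pos: [0.5387, 0.0651, 0.1155]
wrist_force: [-0.8, -3.8, -2.9]
grip_force: 1.5
t 5.35 box mm [ -4.3 124.5 115.5] yaw to box -0.03 F [-0.8 -3.8 -2.9]
(-4, 127, 115) tool delta mm [ 0.3 -2.5  0.5]
```

```bash
for i in 1; do python3 -m jog '[0,-0.0015,0,0]'| grep -E "tool_pos|force"; python3 -m jog '[0,-0.0015,0,0]'| grep -E "tool_pos|force";python3 -m jog '[0,-0.0015,0,0]'| grep -E "tool_pos|force"; done;python3 -c "
from h import *
st((-4,127,115))"
```

```text
tool_pos: [0.5386, 0.0659, 0.1155]
wrist_force: [0.9, -8.6, -3.0]
grip_force: 4.1
tool_pos: [0.5386, 0.066, 0.1155]
wrist_force: [0.3, -14.1, -2.9]
grip_force: 6.4
tool_pos: [0.5386, 0.0661, 0.1156]
wrist_force: [1.2, -17.0, -3.9]
grip_force: 8.5
t 5.65 box mm [ -4.3 125.5 115.6] yaw to box 0.13 F [  1.2 -17.   -3.9]
(-4, 127, 115) tool delta mm [ 0.3 -1.5  0.6]
```

At the stop: the force rises while the position holds. Backing off, lifting, and looking into the bay. The arm moves clear over the right end for the picture.

```bash
python3 -m jog '[0,0.004,0,0,0,0.015,0,0,0,0.02,-0.02,0,0,0.03,-0.04,0,-0.02,0.04,-0.02,0]'| grep -E "tool_pos|force"; python3 -m jog '[-0.045,0.0,-0.02,0,-0.045,0,-0.02,0,-0.045,0,0,0,-0.03,0,0,0]'| grep -E "tool_pos|force"
python3 - <<'E'
from h import *
st()
im=cv2.cvtColor(robot.camera("top"),cv2.COLOR_RGB2BGR)
cv2.imwrite("pics/p2.png",cv2.resize(im[100:250,180:430],None,fx=3.2,fy=3.2,interpolation=cv2.INTER_CUBIC))
E
```

```text
tool_pos: [0.5386, -0.0418, 0.1999]
wrist_force: [1.0, -0.6, 0.6]
grip_force: 0.0
tool_pos: [0.3714, -0.0674, 0.2368]
wrist_force: [0.0, -0.5, 0.1]
grip_force: 0.0
t 6.55 box mm [-190.5   20.1  236.8] yaw to box -0.05 F [ 0.  -0.5  0.1]
```

View pics/p2.png

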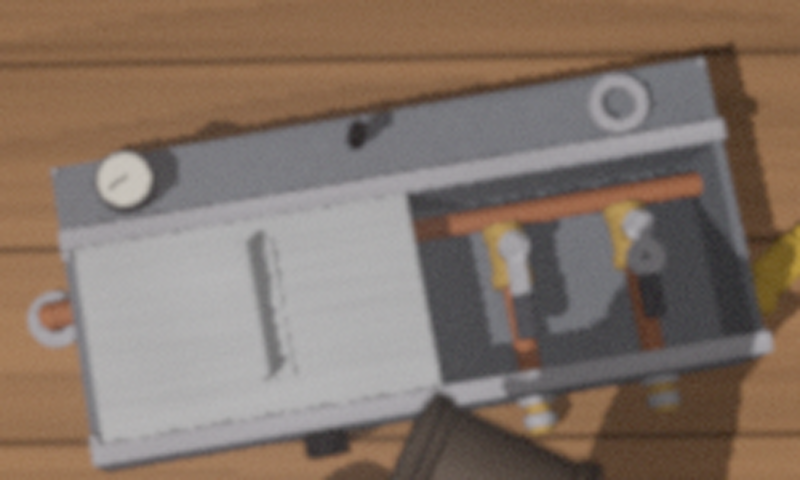

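The hatch is fully open. The tagged valve is the right-hand one: disc at crop (647,252), black grip from (645,272) to (655,316). The plain handle is on the left, with its grip ending at (525,338).

Run:
```python
from h import *
b=np.load("b.npy")
t=lambda u,v:(180+u/3.2-.5,100+v/3.2-.5)
for nm,u,z in [("disc",(647,252),.079),("gripend",(653,315),.076),("gripL",(640,295),.076),("gripR",(663,293),.076),("stem",(637,220),.08),("plain end",(525,338),.076),("plain stem",(513,245),.08),("plain gripL",(513,320),.076),("hatch R",(408,192),.104),("hatch R",(440,380),.104)]:
    w=ray("top",t(*u),z);d=w[:2]-b[:2];c,s=np.cos(b[2]),np.sin(b[2]);print(nm,np.round(1000*np.array([c*d[0]+s*d[1],-s*d[0]+c*d[1]]),1))
st((-45,-238,180),(-45,-238,66))
```

```text
disc [  -2.  -204.1]
gripend [ -57.4 -198.4]
gripL [ -38.1 -191. ]
gripR [ -39.8 -211.1]
stem [  27.4 -201.2]
plain end [-58.4 -84.6]
plain stem [ 24.1 -89.7]
plain gripL [-41.  -77.4]
hatch R [81.9 -4.8]
hatch R [-84.6  -1.6]
t 6.6 box mm [-193.2   20.7  235.9] yaw to box -0.06 F [ 1.5  2.6 -1.3]
(-45, -238, 180) tool delta mm [148.4 258.6  55.9]
(-45, -238, 66) tool delta mm [148.5 258.6 169.9]
```

```bash
python3 -m jog '[0.025,0.042,0,0,0.025,0.042,0,0,0.025,0.042,0,0,0.025,0.042,0,0,0.025,0.042,0.01,0]' >/dev/null; python3 -m jog '[0.025,0.045,0.02,0,0,0,0.02,0,0,0,0.005,0,0,0,0,0,0,0,0,0]' | grep -E "tool_pos|force"; python3 -c "
from h import *
st((-41,-234,60));print(np.round(robot.state()['q'],1))"
```

```text
tool_pos: [0.5582, -0.2913, 0.1841]
wrist_force: [-0.2, 0.5, -0.2]
grip_force: 0.0
t 7.6 box mm [ -41.3 -230.5  184.1] yaw to box 0.0 F [-0.2  0.5 -0.2]
(-41, -234, 60) tool delta mm [1.000e-01 3.300e+00 1.241e+02]
[-36.8  13.1  99.5   0.   67.3  44.1]
```

```bash
python3 -m jog '[0,0.003,0.03,0,0,0,0.03,0,0,0,0.03,0,0,0,0.02,0,0,0,0.008,0]' | grep -E "tool_pos|force"; python3 -m jog '[0,0,0.005,0,0,0,0,0]' | grep -E "tool_pos|force"
python3 - <<'E'
from h import *
st((-39,-224,60))
im=cv2.cvtColor(robot.camera("side"),cv2.COLOR_RGB2BGR)
c=cv2.resize(im[120:210,230:350],None,fx=6,fy=6,interpolation=cv2.INTER_CUBIC)
cv2.imwrite("pics/p3.png",c)
E
```

```text
tool_pos: [0.5578, -0.2936, 0.0641]
wrist_force: [-0.4, -0.1, -0.5]
grip_force: 0.0
tool_pos: [0.559, -0.2948, 0.0609]
wrist_force: [-0.4, 0.8, 0.5]
grip_force: 0.0
t 8.3 box mm [ -41.1 -234.1   60.9] yaw to box -0.01 F [-0.4  0.8  0.5]
(-39, -224, 60) tool delta mm [  2.1 -10.1   0.9]
```

View pics/p3.png

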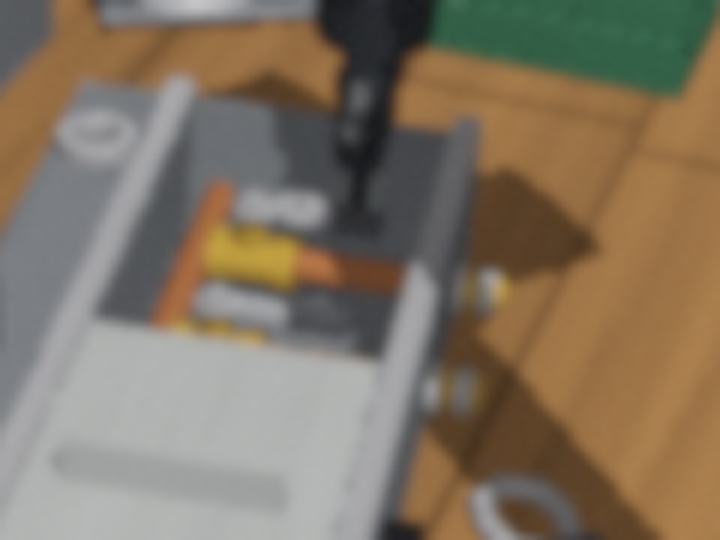

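The side crop shows the fingertips at about (360,200), directly behind the grip of the tagged handle. The disc is at (305,205). Moving to contact.

```bash
python3 -m jog '[0.001,-0.006,0,0,0,-0.003,0,0]' | grep -E "tool_pos|force"; python3 -m jog '[0,-0.003,0,0,0,-0.002,0,0]' | grep -E "tool_pos|force"; python3 -c "
from h import *
st()"
```

```text
tool_pos: [0.5591, -0.2874, 0.0615]
wrist_force: [-0.2, -7.3, -0.9]
grip_force: 3.2
tool_pos: [0.5581, -0.2831, 0.0615]
wrist_force: [-2.2, -5.8, -0.0]
grip_force: 3.2
t 8.75 box mm [ -40.1 -222.4   61.5] yaw to box 0.02 F [-2.2 -5.8 -0. ]
```

```bash
python3 -m jog '[-0.0017,-0.0051,0,5.5,-0.0017,-0.0051,0,5,-0.0017,-0.0051,0,4.5,-0.0017,-0.0051,0,4.5,-0.0017,-0.0051,0,4.5]' | grep -E "tool_pos|force"; python3 -c "
from h import *
st()"; python3 -m jog '[-0.0017,-0.0051,0,4.5,-0.0017,-0.0051,0,4.5,-0.0017,-0.0051,0,4.5,-0.0017,-0.0051,0,4.5,-0.0017,-0.0051,0,4.5]' | grep -E "tool_pos|force"; python3 -c "
from h import *
st()"
```

```text
tool_pos: [0.5512, -0.2579, 0.0617]
wrist_force: [2.6, -7.5, -0.7]
grip_force: 2.9
t 9.25 box mm [ -42.9 -196.4   61.7] yaw to box -24.21 F [ 2.6 -7.5 -0.7]
tool_pos: [0.5531, -0.2312, 0.0616]
wrist_force: [0.5, -6.2, 0.2]
grip_force: 2.7
t 9.75 box mm [ -36.9 -170.3   61.6] yaw to box -46.69 F [ 0.5 -6.2  0.2]
```

```bash
python3 -m jog '[-0.0014,-0.0052,0,4.5,-0.0014,-0.0052,0,4.5,-0.0014,-0.0052,0,4.5,-0.0014,-0.0052,0,4.5,-0.0014,-0.0052,0,4.5]' | grep -E "tool_pos|force"; python3 -c "
from h import *
st()"; python3 -m jog '[-0.0014,-0.0052,0,4.5,-0.0014,-0.0052,0,4.5]' | grep -E "tool_pos|force"; python3 -c "
from h import *
st()"
```

```text
tool_pos: [0.5659, -0.2076, 0.0611]
wrist_force: [-2.8, -5.4, 1.5]
grip_force: 2.7
t 10.25 box mm [ -20.5 -149.1   61.1] yaw to box -69.18 F [-2.8 -5.4  1.5]
tool_pos: [0.5734, -0.1998, 0.0609]
wrist_force: [-3.7, -4.4, 2.0]
grip_force: 2.7
t 10.45 box mm [ -11.9 -142.6   60.9] yaw to box -78.17 F [-3.7 -4.4  2. ]
```

```bash
python3 -m jog '[-0.0014,-0.0052,0,4.5,-0.001,-0.0035,0,3,-0.0005,-0.002,0,2]' | grep -E "tool_pos|force"; python3 -m jog '[-0.0004,-0.0018,0,1]' | grep -E "tool_pos|force"; python3 -m jog '[-0.0004,-0.0015,0,0.7]' | grep -E "tool_pos|force"; python3 -c "
from h import *
st()"
```

```text
tool_pos: [0.5824, -0.1933, 0.0608]
wrist_force: [-3.8, -4.4, 3.0]
grip_force: 2.4
tool_pos: [0.584, -0.1925, 0.0608]
wrist_force: [-3.9, -3.3, 2.9]
grip_force: 2.5
tool_pos: [0.5853, -0.1919, 0.0607]
wrist_force: [-4.9, -3.3, 2.7]
grip_force: 2.5
t 10.95 box mm [   1.1 -136.6   60.7] yaw to box -89.22 F [-4.9 -3.3  2.7]
```

```bash
for i in 1; do python3 -m jog '[0,-0.0015,0,0.5]' | grep -E "tool_pos|force"; python3 -m jog '[0,-0.0015,0,0]' | grep -E "tool_pos|force"; python3 -m jog '[0,-0.0012,0,0]' | grep -E "tool_pos|force"; done; python3 -c "
from h import *
st()"
```

```text
tool_pos: [0.5856, -0.1916, 0.0606]
wrist_force: [-10.4, -4.0, 6.4]
grip_force: 5.5
tool_pos: [0.5857, -0.1915, 0.0606]
wrist_force: [-14.2, -4.6, 9.3]
grip_force: 7.8
tool_pos: [0.5858, -0.1915, 0.0606]
wrist_force: [-16.7, -5.6, 11.5]
grip_force: 9.3
t 11.25 box mm [   1.7 -136.3   60.6] yaw to box -89.59 F [-16.7  -5.6  11.5]
```

At the stop. Backing off, lifting out, and looking.

```bash
python3 -m jog '[0,0.004,0,0,0,0.01,0,0,0,0.01,0,0,0,0,-0.03,0,0,0,-0.04,0]'| grep -E "tool_pos|force"; python3 -m jog '[0,0,-0.04,0,0,0.04,-0.04,0,0,0.045,0,0,0,0.045,0,0,0,0.045,0,0]' >/dev/null; python3 -m jog '[0,0.02,0,0,0,0,0,0]'| grep -E "tool_pos|force"
python3 - <<'E'
from h import *
st()
a=cv2.cvtColor(robot.camera("top"),cv2.COLOR_RGB2BGR)[110:220,180:430];a=cv2.resize(a,(800,352),interpolation=cv2.INTER_CUBIC)
s=cv2.cvtColor(robot.camera("side"),cv2.COLOR_RGB2BGR)[125:205,190:390];s=cv2.resize(s,(620,248),interpolation=cv2.INTER_CUBIC)
s=cv2.copyMakeBorder(s,0,0,0,180,cv2.BORDER_CONSTANT)
cv2.imwrite("pics/p4.png",np.vstack([a,s]))
E
```

```text
tool_pos: [0.5636, -0.1928, 0.1272]
wrist_force: [1.1, 0.6, 0.8]
grip_force: 0.0
tool_pos: [0.3764, -0.2247, 0.2046]
wrist_force: [1.3, -0.2, 0.7]
grip_force: 0.0
t 12.45 box mm [-210.3 -136.1  204.6] yaw to box -89.88 F [ 1.3 -0.2  0.7]
```

View pics/p4.png

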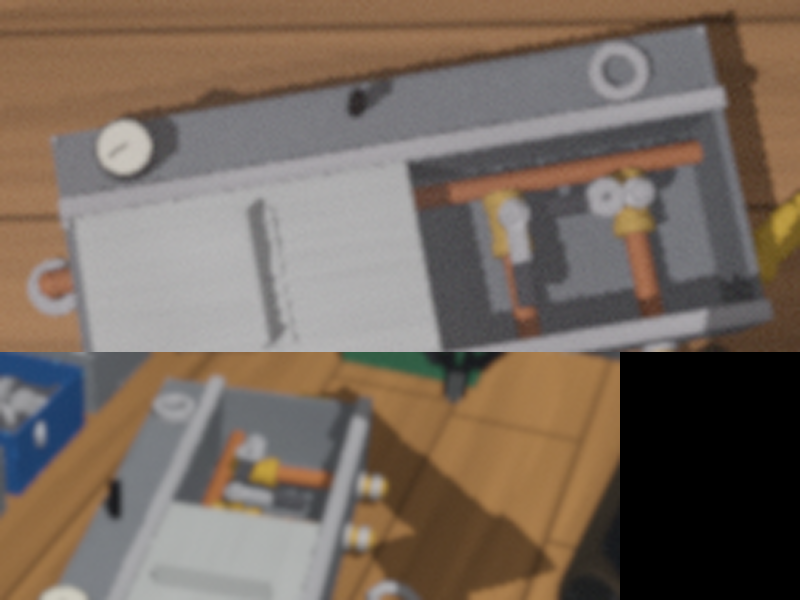

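The tagged handle now lies along box +y, with its disc at (605,196) beside the stem at (637,192), and it was held at its stop. The plain handle, hatch and small things are unchanged. Handing in.

```bash
python3 -c "
from station import robot
print(robot.sign_off())"
```

```text
the job is handed in; nothing more can be done
None
```

I slid the hatch fully open to its stop, then turned the tagged valve a quarter turn shut to its stop, with about 17–21 N at the wrist at each stop. The final pictures show the plain valve still open and nothing visibly moved, and I handed the job in at about 12.5 s.

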